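# Close a notched work holder on a control unit

## Robot

A 7-joint arm with a two-finger parallel gripper is mounted at the origin on the work surface. World frame = base frame: x ahead of the robot, y to its left, z up, the work surface at z = 0. Lengths are in m, angles in rad, forces in N, time in s.
With the tool pointing down it reaches from about 0.4 to 0.875 m from the base axis. Payload 6.5 kg.
Tool frame: the origin (TCP) lies at the very end of the fingers, on their centre line; the grasp point (between the pads) lies 19 mm behind it (bot.grasp_offset is the distance from the TCP to the grasp point, in m); z points along the fingers, y is the line along which they close (so a half turn about z gives the same grasp; the last joint's range is limited). The gripper opens to 85 mm and grips with 20 to 120 N. Pads are 22 mm wide; open, the fingers measure 114 mm over their backs; the gripper's body (76 mm by 85 mm) begins 54 mm behind the grasp point. The pads swing forward as they close: fully open they stand 13 mm farther back than shut.
Start: joints at [1.199, 0.536, -0.004, 1.538, 0.003, 1.067, -0.071], TCP at [0.196, -0.62, 0.231] pointing down, gripper open.
Joint ranges: [-2.7, 2.7], [-0.37, 2.16], [-1.27, 1.26], [0.24, 2.4], [-1.31, 4.45], [0.19, 1.91], [-2.76, 2.76]. Speed limits (rad/s): [2.39, 2.39, 3.14, 3.14, 3.14, 3.14, 3.14].

## Interface

Orientations are given as a unit quaternion [w, x, y, z].
In Python, from rig import bot gives the robot as it stands.
- The arm moves only by the shell command python3 -m jog 'ROWS' [FORCE]. ROWS is JSON, a list of rows, each a list of 7 numbers: the opening in per cent of the stroke, from 0 (shut) to 100 (fully open), then the shift along the world's x, y, z in cm, then the turn, a rotation vector about the world's x, y, z in degrees. A call has 1 to 5 rows; each row is the pose to reach, as a shift and turn from the pose commanded when the call began; what a row does not reach only later rows make up. A row lasts 1/8 s, in which the tool goes at most 62.5 mm and 10.7 degrees, less where a joint would pass 70% of its speed; a pose out of reach is approached as far as the arm can. A call with a gripper value outside its range is refused whole. The fingers move at their own pace and stop on an object; FORCE is the grip in N (left out, the last holds). Time passes only in rows, so rows that repeat a pose let the fingers close. It gives the time, the measured TCP pose, the force, the opening and the grip force at its end, in the units of the state.
- bot.state(): the state, without advancing time (a new reading comes with each control period).
- bot.get_image(name): name is "side" or "top" or "wrist"; returns a dict with "frame" (420x560x3 uint8, red, green, blue), "intrinsics" (3x3 intrinsics, pixels), "R" (3x3) and "t" (3): a world point X has camera coordinates R X + t. Camera axes: x right, y down, z forward; pixel columns grow to the right and rows downward; lengths in m; the calibration is good to about 2 mm. A picture is of the moment at which its call begins. There is no depth.
- bot.job_done(): hands the job in; it is judged then, once.
The state is a dict: "t": time; "joint_positions": joint angles; "joint_velocities": joint speeds; "tau": joint torques, N m; "ee_pos": TCP position; "orientation": TCP orientation; "wrist_force": force on the tool from outside, world axes, zero at the start; "moment": the same for the moment, N m; "finger_gap": finger opening in m; "gripper_force": force on a finger pad.
Only numpy, scipy, OpenCV 4.12 (cv2) and the standard library are available. Lean on these libraries where they do the work, as an engineer would, in place of code of your own. Each camera call takes 0.05 s, during which the arm holds its last target. There are 200 camera calls.

## Task

Clamp the white control unit in the bench holder: squeeze the red release lever to the black handle, keep it squeezed while you slide the jaw until it has pushed the unit square against the stop screws and its spring plate is pressed firmly in, then let go so that the pawl drops into a notch and the unit stays gripped. Do not force the jaw while the pawl is engaged or press the unit with more than 15 N, and leave the bin, screwdriver and reel where they are.

Things in the scene. Friction and masses are not known exactly. Their poses are not given: they have to be found in the camera images.
- holder: work holder, fixed to the bench: aluminium base 200 (x) x 420 (y) x 12 mm, steel guide rods along its y, blue fixed jaw at its -y end. Origin: centre of the underside, on the bench, z up. The sliding jaw runs along the holder's y; moving to -y closes it. A notched steel bar lies along y at x = +61 mm, one notch every 10 mm. The rubber bed under the unit is at z = 14 mm
- fixed_face (a point): middle of the face of the fixed jaw; axes as the holder's, +y is towards the unit. At 28 mm to either side (x) of this point two stop screws with rubber tips stand out of the face; the unit is clamped against their tips. How far they stand out was set by the last user: anywhere from 4 to 34 mm, both alike, not measured
- carriage: blue sliding jaw, 192 mm wide (x), with spring plate, shelf, black handle and red lever; axes parallel to the holder's; origin on the holder's middle line (x = 0), at bench height, under the jaw's beam. It can slide about 125 mm and has 3.5 N of friction when the pawl is out. With the pawl in a notch it has up to 4 mm of play and is rigid beyond
- plate_home (a point): middle of the jaw's spring plate face at rest (rubber, 80 mm wide, z 19 to 53 mm), fixed to the carriage. The plate gives way to +y from 4 N on, 0.35 N more per mm, and is fully in and rigid after 12 mm (8.2 N; the unit bears 15 N). When the lever is let go the jaw springs back, up to 10 mm, until the pawl catches in a notch: press the plate fully in first, or the unit may be left loose
- handle (a point): point on the carriage midway between the outer faces of black handle and red lever when fully squeezed, 102 mm above the bench; axes as the carriage's, squeeze along x. Outer face of the fixed black handle: 19.5 mm to -x. Outer bulge of the red lever: to +x 31 mm released, 19.5 mm squeezed. Both 22 mm wide (y), tops 20 mm above this point, shelf 50 mm below it
- lever (a joint): angle of the red release lever: 0 released with the pawl fully in a notch, 0.26 rad fully squeezed (at its stop); the pawl is clear of the notches above 0.17, and if it stays near 0.14 when let go the pawl stands on a tooth: squeeze again, ease the jaw back (+y) 4 mm and let go. Its spring takes about 6 N at the bulge to start and 12 N at the stop
- unit: control unit lying loose between the jaws: white plastic shell 90 (x) x 130 (y) x 30 mm with green circuit board, blue terminal strip and small components up to 44 mm on top; 0.22 to 0.3 kg. Origin: centre of its underside, z up; at zero yaw its axes are the holder's
- bin: blue open parts bin, 110 x 160 x 60 mm, bystander; origin centre of the underside
- screwdriver: screwdriver with yellow handle, 200 mm long, lying on the bench beside the holder, bystander
- reel: grey reel standing on its flange, 62 mm across, 42 mm high, bystander; origin centre of the underside
Mind the look-alikes: they are no part of the job. Of the things shaped like the unit, the white one is meant.

How it is judged:
On the way, in this order (a step that is already met when the one before it is completed fails the run):
1. the release lever is squeezed and the pawl is clear of the notches (value of joint lever above 0.17 rad), for 0.2 s.
2. with the lever still squeezed, the jaw has been slid on until its plate presses the unit firmly (over 7 N) against the stops (value of joint lever above 0.15 rad and contact force between carriage and unit above 7 N), for 0.2 s.
At the end, for the whole second after the job is handed in: The lever is released (below 0.05 rad) with the pawl down in a notch; the jaw grips the unit with more than 3 N; the unit lies flat and square to the holder (within 0.04 rad), and everything is at rest (value of joint lever below 0.05 rad and contact force between carriage and unit above 3 N and angle between the y axis of unit and the y axis of holder, either way round below 0.04 rad and angle between unit's own z axis and vertical below 0.04 rad and linear speed of each of carriage, unit below 0.005 m/s); the robot touches nothing.
It fails at once if the jaw presses the unit with more than 15 N (contact force between carriage and unit above 15 N).
It fails at once if the jaw is forced against its engaged pawl (more than 40 N between pawl and notched bar) (contact force between carriage and holder above 40 N).
It fails at once if the bin is moved by more than 20 mm (distance of bin from where it was at the start of the episode above 0.02 m).
It fails at once if the screwdriver is moved by more than 20 mm (distance of screwdriver from where it was at the start of the episode above 0.02 m).
It fails at once if the reel is moved by more than 20 mm (distance of reel from where it was at the start of the episode above 0.02 m).
It also fails if it takes over 67 s, if anything falls off the work surface, if the arm or the gripper's body presses on something with over 40 N, if the wrist force passes 120 N, or if a joint passes its speed limit or range.

## Working session

There is one attempt and no reset: what is moved stays moved. The work goes in short steps, Python scripts to look and compute and a shell command to move; the robot and the scene stay as the last step left them, time stands still between calls to the robot, and variables do not carry over. Pictures are saved under pics/ and viewed, at most 12 in all, crops included, and the job is handed in when it is done.

```bash
ls; mkdir -p pics; python3 - <<'E'
from rig import bot
import cv2,pickle
d={}
for n in("top","side"):
    d[n]=bot.get_image(n); cv2.imwrite(f"pics/{n}0.png",d[n]["frame"][:,:,::-1])
    print(n,d[n]["intrinsics"],d[n]["R"],d[n]["t"])
pickle.dump(d,open("im0.pkl","wb"))
s=bot.state();print(s["ee_pos"],s["orientation"],s["t"])
E
```

```text
pics
top [[434.23525773   0.         282.85735958]
 [  0.         434.23525773 210.25636703]
 [  0.           0.           1.        ]] [[ 0.02289632 -0.99973415 -0.00271834]
 [-0.97884682 -0.02186483 -0.2034228 ]
 [ 0.20330929  0.00731847 -0.97908721]] [-0.01634322  0.58053565  1.09549181]
side [[493.91463923   0.         280.29441665]
 [  0.         493.91463923 210.78613414]
 [  0.           0.           1.        ]] [[-0.75055615 -0.6604475  -0.02178438]
 [-0.3739132   0.45164768 -0.81006376]
 [ 0.54484345 -0.59985287 -0.58593698]] [0.44218163 0.29237156 1.1963053 ]
[ 0.19550408 -0.61929629  0.23050061] [-7.81563385e-04  9.88326751e-01  1.52346948e-01 -1.73047533e-04] 0.1
```

View pics/top0.png

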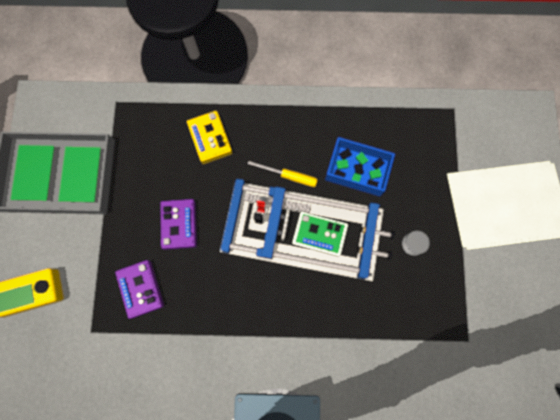

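View pics/side0.png

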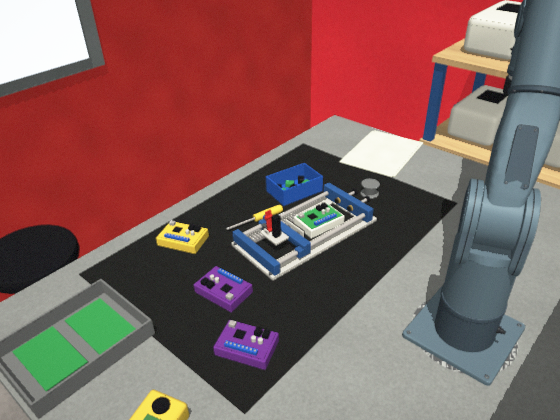

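The top view shows the holder at columns 220–385, rows 180–280. The red lever is at about (262,206), the black handle at (258,217), the white unit at (320,233) and the fixed jaw at (372,240). The side view shows the same, with the lever at (268,220). I'll enlarge both.

```bash
python3 - <<'E'
import cv2,pickle,numpy as np
d=pickle.load(open("im0.pkl","rb"))
a=d["top"]["frame"][170:290,210:400,::-1]; b=d["side"]["frame"][175:285,220:390,::-1]
cv2.imwrite("pics/topz.png",cv2.resize(a,None,fx=4,fy=4,interpolation=cv2.INTER_CUBIC))
cv2.imwrite("pics/sidez.png",cv2.resize(b,None,fx=4.5,fy=4.5,interpolation=cv2.INTER_CUBIC))
E
```

```text
(no output)
```

View pics/topz.png

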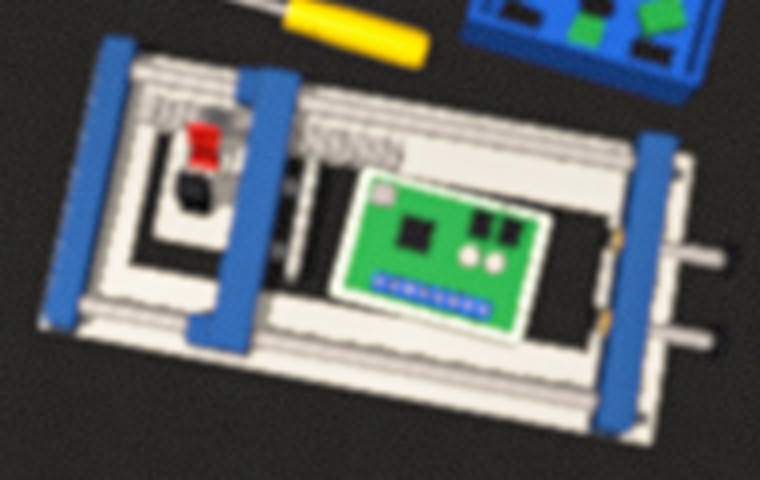

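View pics/sidez.png

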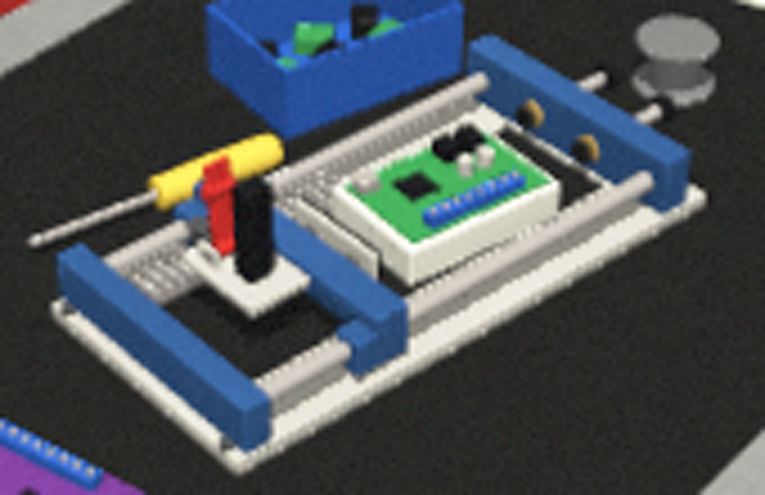

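Enlarged, the middle blue beam is the carriage, with the red lever top at zoom (203,130) and the black handle top at (195,178). The base corners are at about (40,328), (652,443) and (692,155). The unit lies a few degrees off square, short of the brass-tipped stops near (610,280).

```bash
cat > geo.py <<'E'
import numpy as np
def ray(im,u,v):
    R,t,K=map(np.array,(im["R"],im["t"],im["intrinsics"]))
    return -R.T@t, R.T@np.linalg.solve(K,[u,v,1.])
def onz(im,u,v,z):
    c,r=ray(im,u,v); return c+r*(z-c[2])/r[2]
def tri(a,pa,b,pb):
    (c1,r1),(c2,r2)=ray(a,*pa),ray(b,*pb)
    s=np.linalg.lstsq(np.c_[r1,-r2],c2-c1,rcond=None)[0]
    p,q=c1+s[0]*r1,c2+s[1]*r2
    return (p+q)/2,np.linalg.norm(p-q)
def proj(im,X):
    p=np.array(im["intrinsics"])@(np.array(im["R"])@X+im["t"]); return p[:2]/p[2]
E
cat > m.py <<'E'
import pickle,cv2,numpy as np
from geo import *
np.set_printoptions(precision=4,suppress=True)
d=pickle.load(open("im0.pkl","rb"));T,S=d["top"],d["side"]
tz=lambda u,v:(210+u/4,170+v/4); sz=lambda u,v:(220+u/4.5,175+v/4.5)
print("cams",ray(T,0,0)[0],ray(S,0,0)[0])
A,B,C=[onz(T,*tz(*p),.012) for p in((40,328),(652,443),(692,155))]
print("base",A,B,C,np.linalg.norm(A-B),np.linalg.norm(C-B))
for P,Q in((A,B),):
    e=P-Q; print("yaw deg",np.degrees(np.arctan2(-e[0],e[1])))
e=C-B;print("yaw x",np.degrees(np.arctan2(e[1],e[0])))
# colour blobs
for n,im,(x0,y0,x1,y1) in(("top",T,(250,190,275,230)),("side",S,(255,205,295,245))):
    h=cv2.cvtColor(im["frame"],cv2.COLOR_RGB2HSV)
    m=((h[...,1]>150)&(h[...,2]>90)&((h[...,0]<8)|(h[...,0]>172))).astype(np.uint8)
    m2=np.zeros_like(m);m2[y0:y1,x0:x1]=m[y0:y1,x0:x1]
    ys,xs=np.nonzero(m2);print(n,"red",xs.min(),xs.max(),ys.min(),ys.max(),len(xs),cv2.minAreaRect(np.c_[xs,ys].astype(np.float32)))
print("black top tri",tri(T,tz(195,178),S,sz(253,184)))
print("red top tri",tri(T,tz(204,130),S,sz(217,163)))
print("black z122",onz(T,*tz(195,178),.122),"red z122",onz(T,*tz(204,130),.122))
un=[onz(T,*tz(*p),.03+.014) for p in((366,168),(552,212),(520,342),(330,295))];print("unit",un)
e=un[0]-un[1];print("unit yaw",np.degrees(np.arctan2(-e[0],e[1])))
e=un[3]-un[2];print("unit yaw",np.degrees(np.arctan2(-e[0],e[1])))
E
python3 m.py
```

```text
cams [ 0.3459 -0.0117  1.1906] [-0.2106  0.8776  0.9474]
base [0.4709 0.1654 0.012 ] [ 0.4031 -0.2488  0.012 ] [ 0.6011 -0.2803  0.012 ] 0.4196989747862987 0.20048878002871454
yaw deg -9.299343453608715
yaw x -9.041922011187065
top red 257 264 201 211 70 ((260.5, 206.0), (10.0, 7.0), 90.0)
side red 265 272 210 231 115 ((268.5, 220.5), (7.0, 21.0), 0.0)
black top tri (array([0.5546, 0.0556, 0.1187]), np.float64(0.0038947308067398545))
red top tri (array([0.5871, 0.0518, 0.1175]), np.float64(0.0012484856261110186))
black z122 [0.5556 0.0565 0.122 ] red z122 [0.5866 0.0519 0.122 ]
unit [array([ 0.5803, -0.0534,  0.044 ]), array([ 0.553 , -0.1784,  0.044 ]), array([ 0.4655, -0.1566,  0.044 ]), array([ 0.4938, -0.0308,  0.044 ])]
unit yaw -12.319166216936134
unit yaw -12.687016889143282
```

```bash
python3 -m jog '[[100,2.66,4.81,0,0,0,4.5],[100,5.31,9.61,0,0,0,9],[100,7.97,14.42,0,0,0,13.6],[100,10.63,19.23,0,0,0,18.1],[100,13.29,24.04,0,0,0,22.6]]'
python3 -m jog '[[100,2.66,4.81,0,0,0,4.5],[100,5.31,9.61,0,0,0,9],[100,7.97,14.42,0,0,0,13.6],[100,10.63,19.23,0,0,0,18.1],[100,13.29,24.04,0,0,0,22.6]]'
python3 -m jog '[[100,2.66,4.81,0,0,0,4.5],[100,5.31,9.61,0,0,0,9],[100,7.97,14.42,0,0,0,13.6],[100,10.63,19.23,0,0,0,18.1],[100,10.63,19.23,0,0,0,18.1]]'
python3 - <<'E'
from rig import bot
import cv2,pickle
w=bot.get_image("wrist");cv2.imwrite("pics/w1.png",w["frame"][:,:,::-1]);pickle.dump(w,open("w1.pkl","wb"))
s=bot.state();print(s["t"],s["ee_pos"],s["orientation"],s["wrist_force"],s["joint_positions"])
E
```

```text
t: 0.72
ee_pos: [0.3291, -0.3776, 0.2311]
orientation: [-0.0, 0.939, 0.344, -0.0]
wrist_force: [-0.0, 0.8, -0.3]
finger_gap: 0.0855
gripper_force: 0.0
t: 1.35
ee_pos: [0.4619, -0.1375, 0.2312]
orientation: [0.0, 0.853, 0.521, -0.0]
wrist_force: [0.6, -1.2, -0.0]
finger_gap: 0.0855
gripper_force: 0.0
t: 1.98
ee_pos: [0.5685, 0.0588, 0.2311]
orientation: [-0.001, 0.759, 0.651, 0.001]
wrist_force: [-0.7, -0.3, 0.3]
finger_gap: 0.0854
gripper_force: 0.0
2.025 [0.56768819 0.05544119 0.23075839] [-6.93169239e-04  7.60267877e-01  6.49609324e-01 -2.05111777e-05] [ 0.17333837 -0.27485413  0.93935345] [ 0.21607398  0.45300396 -0.51742562  1.73076349  0.25448598  1.02589041
 -0.54774445]
```

View pics/w1.png

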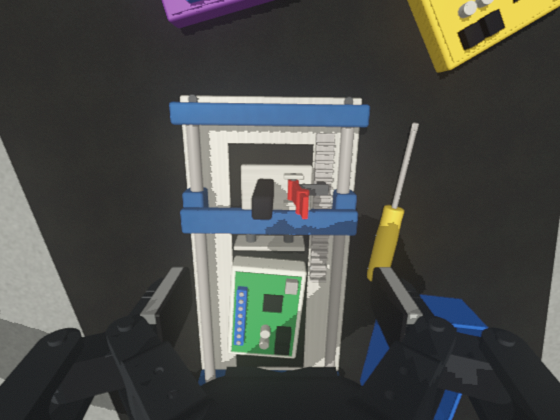

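The wrist view has image right along holder +x and image up along holder +y. The black handle is at about (263,198), the red lever at (298,197), the carriage beam at row 220 and the unit at (267,312). I'll zoom in on the handle.

```bash
python3 - <<'E'
import cv2,pickle
w=pickle.load(open("w1.pkl","rb"))
cv2.imwrite("pics/w1z.png",cv2.resize(w["frame"][160:250,230:330,::-1],None,fx=6,fy=6,interpolation=cv2.INTER_NEAREST))
E
```

```text
(no output)
```

View pics/w1z.png

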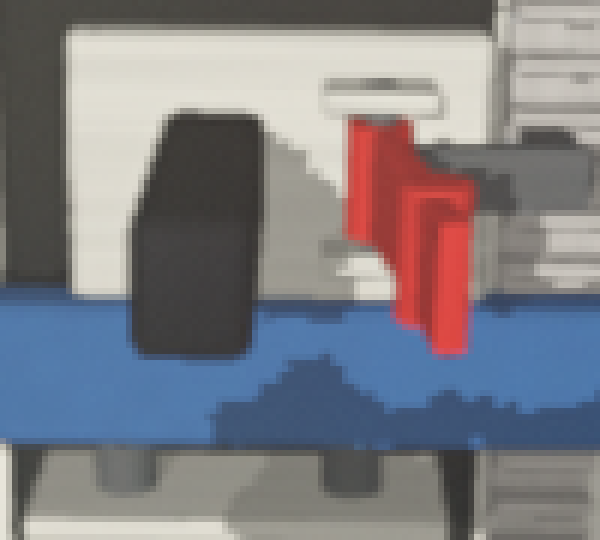

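The zoom shows the black handle's top face at zoom cols 132–252, rows 218–355, which is image (252–272, 196–219). The red lever's top spans zoom cols 395–470 over the same rows.

```bash
python3 - <<'E'
import pickle,numpy as np
from geo import *
np.set_printoptions(precision=4,suppress=True)
w=pickle.load(open("w1.pkl","rb"));f=lambda u,v:(230+u/6,160+v/6)
print(ray(w,0,0)[0])
a=np.radians(-9.2);ex=np.array([np.cos(a),np.sin(a),0]);ey=np.array([-np.sin(a),np.cos(a),0])
c=[onz(w,*f(*p),.122) for p in((132,220),(262,218),(252,355),(132,355))]
r=[onz(w,*f(*p),.122) for p in((474,180),(468,353))]
for p in c+r: print(p,p@ex,p@ey)
m=np.mean(c,axis=0);print("black centre",m)
e=c[0]-c[3];print("yaw",np.degrees(np.arctan2(-e[0],e[1])))
x=np.mean([c[0]@ex,c[3]@ex])+.0195; H=x*ex+(m@ey)*ey; print("H",H)
# beam yaw and fixed data
for z,p,q in((.06,(171,104),(367,107)),):
    e=onz(w,*q,z)-onz(w,*p,z);print("beam yaw",np.degrees(np.arctan2(e[1],e[0])))
from rig import bot
s=bot.state();print(s["ee_pos"],H-s["ee_pos"])
q=s["orientation"];print("tool y yaw",2*np.degrees(np.arctan2(q[2],q[1]))-90)
E
```

```text
[0.5799 0.1371 0.3746]
[0.5452 0.07   0.122 ] 0.5269435272974706 0.15629947091039376
[0.5632 0.0676 0.122 ] 0.5451774419967165 0.15675098161286138
[0.5586 0.0476 0.122 ] 0.5437772533769241 0.1363135066499856
[0.5415 0.0502 0.122 ] 0.5265475384066156 0.1361626536490938
[0.5933 0.0685 0.122 ] 0.5747040548185999 0.16250760001313108
[0.5893 0.0432 0.122 ] 0.57478219141695 0.1368902076533926
black centre [0.5521 0.0589 0.122 ]
yaw -10.326571689503961
H [0.5626 0.0572 0.    ]
beam yaw -9.522990237126036
[0.5677 0.0554 0.2308] [-0.0051  0.0017 -0.2308]
tool y yaw -8.97567032177922
```

```bash
python3 -m jog '[[100,-0.4,0.1,-3,0,0,-0.3],[100,-0.4,0.1,-6,0,0,-0.3],[100,-0.4,0.1,-9,0,0,-0.3],[100,-0.4,0.1,-12,0,0,-0.3],[100,-0.4,0.1,-13.5,0,0,-0.3]]'
python3 -m jog '[[100,0,0,-1.3,0,0,0],[100,0,0,-1.3,0,0,0],[70,0,0,-1.3,0,0,0],[70,0,0,-1.3,0,0,0],[70,0,0,-1.3,0,0,0]]' 25
python3 - <<'E'
from rig import bot
import cv2,pickle
w=bot.get_image("wrist");cv2.imwrite("pics/w2.png",w["frame"][:,:,::-1])
w=bot.get_image("side");cv2.imwrite("pics/s2.png",cv2.resize(w["frame"][150:290,200:400,::-1],None,fx=4,fy=4))
E
```

```text
t: 2.65
ee_pos: [0.5624, 0.0523, 0.0947]
orientation: [-0.0, 0.764, 0.645, -0.002]
wrist_force: [0.5, -0.3, 0.2]
finger_gap: 0.0854
gripper_force: 0.0
t: 3.28
ee_pos: [0.5641, 0.0543, 0.0838]
orientation: [0.0, 0.763, 0.646, 0.0]
wrist_force: [-0.1, -0.6, -0.2]
finger_gap: 0.0601
gripper_force: 0.0
```

View pics/w2.png

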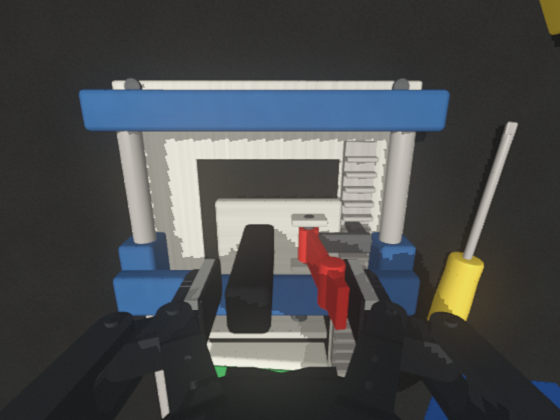

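The wrist view shows the left pad just outside the black handle (cols 205–230) and the right pad at the red lever (col 350), so both are aligned for the grasp. Squeezing now.

```bash
python3 -m jog '[[55,0,0.2,0,0,0,0],[48,0,0.2,0,0,0,0],[40,0,0.2,0,0,0,0],[35,0,0.2,0,0,0,0],[35,0,0.2,0,0,0,0]]' 40
python3 -m jog '[[35,0,0,0,0,0,0],[35,0,0,0,0,0,0],[35,0,0,0,0,0,0]]'
python3 - <<'E'
from rig import bot
import cv2
s=bot.state();print(s["ee_pos"],s["wrist_force"],s["moment"],s["finger_gap"],s["gripper_force"])
w=bot.get_image("side");cv2.imwrite("pics/s3.png",cv2.resize(w["frame"][150:290,200:400,::-1],None,fx=4,fy=4))
E
```

```text
t: 4.0
ee_pos: [0.5617, 0.0568, 0.0851]
orientation: [-0.001, 0.763, 0.647, -0.002]
wrist_force: [-14.2, -1.4, 25.3]
finger_gap: 0.0381
gripper_force: 39.5
t: 4.38
ee_pos: [0.5617, 0.0569, 0.0851]
orientation: [-0.001, 0.763, 0.647, -0.002]
wrist_force: [-13.7, -0.6, 26.0]
finger_gap: 0.0381
gripper_force: 39.5
[0.56169435 0.0568599  0.08508712] [-13.69640171  -0.64060729  25.97523947] [-0.24642581  2.52154025  0.02874736] 0.038084606359570866 39.469987750053406
```

```bash
python3 -m jog '[[35,-0.1,0,0.05,0,0,0],[35,-0.2,0,0.1,0,0,0],[35,-0.2,0,0.1,0,0,0]]'
```

```text
t: 4.8
ee_pos: [0.5616, 0.0569, 0.0853]
orientation: [0.0, 0.763, 0.646, 0.0]
wrist_force: [-3.4, 0.2, 10.4]
finger_gap: 0.0376
gripper_force: 41.0
```

View pics/s3.png

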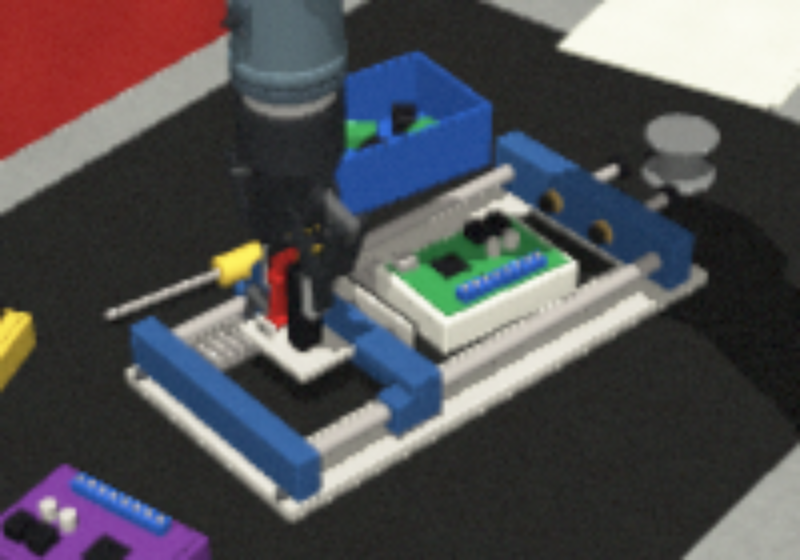

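The side view shows the lever squeezed against the handle. The unit lies about 30 mm in front of the plate and about 45 mm from the stops. Sliding along holder −y.

```bash
python3 -m jog '[[35,-0.06,-0.39,0,0,0,0],[35,-0.13,-0.79,0,0,0,0],[35,-0.19,-1.18,0,0,0,0],[35,-0.26,-1.58,0,0,0,0],[35,-0.32,-1.97,0,0,0,0]]'
python3 -m jog '[[35,-0.06,-0.39,0,0,0,0],[35,-0.13,-0.79,0,0,0,0],[35,-0.19,-1.18,0,0,0,0],[35,-0.26,-1.58,0,0,0,0],[35,-0.32,-1.97,0,0,0,0]]'
```

```text
t: 5.42
ee_pos: [0.5586, 0.039, 0.0853]
orientation: [-0.001, 0.763, 0.647, 0.001]
wrist_force: [-3.4, 5.4, 7.5]
finger_gap: 0.0379
gripper_force: 40.8
t: 6.05
ee_pos: [0.5554, 0.0199, 0.0852]
orientation: [-0.001, 0.763, 0.647, 0.001]
wrist_force: [-3.6, 7.2, 8.0]
finger_gap: 0.0377
gripper_force: 41.0
```

```bash
python3 -m jog '[[35,-0.06,-0.39,0,0,0,0],[35,-0.13,-0.79,0,0,0,0],[35,-0.19,-1.18,0,0,0,0],[35,-0.22,-1.38,0,0,0,0],[35,-0.26,-1.58,0,0,0,0]]'
python3 - <<'E'
from rig import bot
import cv2
w=bot.get_image("top");cv2.imwrite("pics/t4.png",cv2.resize(w["frame"][170:290,210:400,::-1],None,fx=4,fy=4))
E
```

```text
t: 6.68
ee_pos: [0.5528, 0.0039, 0.0853]
orientation: [-0.001, 0.763, 0.647, 0.001]
wrist_force: [-3.6, 6.4, 8.7]
finger_gap: 0.0379
gripper_force: 41.0
```

View pics/t4.png

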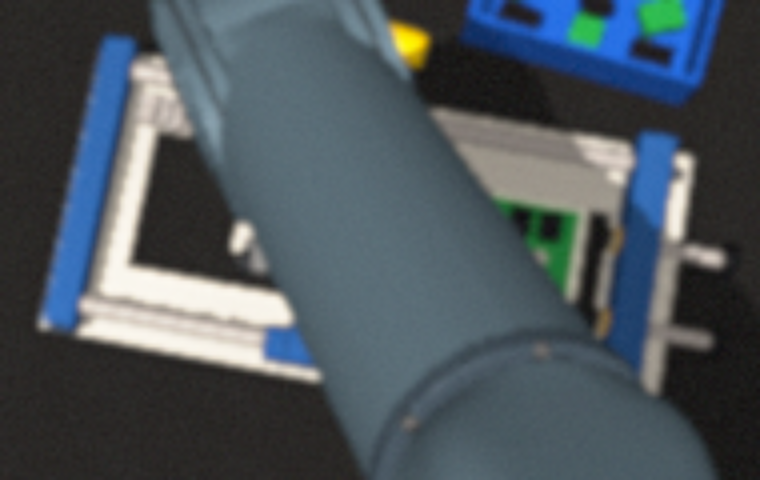

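The unit's front edge is now at zoom (582,250), square to the jaw, with the screw tips at about 608, so roughly 16–18 mm remains. I'll go slower from here.

```bash
python3 -m jog '[[35,-0.05,-0.3,0,0,0,0],[35,-0.1,-0.59,0,0,0,0],[35,-0.14,-0.89,0,0,0,0],[35,-0.18,-1.09,0,0,0,0],[35,-0.19,-1.18,0,0,0,0]]'
python3 -m jog '[[35,-0.02,-0.12,0,0,0,0],[35,-0.04,-0.24,0,0,0,0],[35,-0.06,-0.36,0,0,0,0],[35,-0.06,-0.36,0,0,0,0]]'
python3 -m jog '[[35,-0.02,-0.12,0,0,0,0],[35,-0.03,-0.2,0,0,0,0],[35,-0.03,-0.2,0,0,0,0]]'
```

```text
t: 7.35
ee_pos: [0.5507, -0.0081, 0.0852]
orientation: [-0.001, 0.763, 0.647, 0.001]
wrist_force: [-4.6, 6.8, 9.4]
finger_gap: 0.038
gripper_force: 41.5
t: 7.85
ee_pos: [0.5504, -0.0105, 0.0853]
orientation: [-0.001, 0.762, 0.647, 0.002]
wrist_force: [-3.3, 7.9, 9.2]
finger_gap: 0.0383
gripper_force: 41.2
t: 8.22
ee_pos: [0.5501, -0.0122, 0.0853]
orientation: [-0.001, 0.762, 0.647, 0.002]
wrist_force: [-3.3, 9.0, 8.1]
finger_gap: 0.0381
gripper_force: 41.2
```

```bash
for i in 1; do python3 -m jog '[[35,-0.02,-0.1,0,0,0,0],[35,-0.03,-0.2,0,0,0,0],[35,-0.03,-0.2,0,0,0,0]]'; done
python3 -m jog '[[35,-0.02,-0.1,0,0,0,0],[35,-0.03,-0.2,0,0,0,0],[35,-0.03,-0.2,0,0,0,0]]'
```

```text
t: 8.6
ee_pos: [0.5498, -0.0138, 0.0852]
orientation: [-0.001, 0.762, 0.647, 0.002]
wrist_force: [-3.6, 10.2, 8.0]
finger_gap: 0.0378
gripper_force: 41.3
t: 8.98
ee_pos: [0.5495, -0.0155, 0.0852]
orientation: [-0.002, 0.762, 0.647, 0.002]
wrist_force: [-3.0, 9.6, 7.1]
finger_gap: 0.0377
gripper_force: 41.3
```

```bash
python3 -m jog '[[35,-0.02,-0.1,0,0,0,0],[35,-0.03,-0.2,0,0,0,0],[35,-0.03,-0.2,0,0,0,0]]'
python3 -m jog '[[35,-0.01,-0.06,0,0,0,0],[35,-0.02,-0.1,0,0,0,0],[35,-0.02,-0.1,0,0,0,0]]'
python3 -m jog '[[35,-0.01,-0.06,0,0,0,0],[35,-0.02,-0.1,0,0,0,0],[35,-0.02,-0.1,0,0,0,0]]'
```

```text
t: 9.35
ee_pos: [0.5492, -0.0173, 0.0852]
orientation: [-0.002, 0.762, 0.647, 0.002]
wrist_force: [-4.0, 10.3, 7.2]
finger_gap: 0.038
gripper_force: 41.3
t: 9.72
ee_pos: [0.5491, -0.0181, 0.0853]
orientation: [-0.002, 0.762, 0.647, 0.002]
wrist_force: [-3.8, 11.3, 6.4]
finger_gap: 0.0381
gripper_force: 41.2
t: 10.1
ee_pos: [0.549, -0.0189, 0.0853]
orientation: [-0.002, 0.762, 0.647, 0.002]
wrist_force: [-2.8, 12.0, 7.6]
finger_gap: 0.0379
gripper_force: 41.1
```

```bash
python3 -m jog '[[35,-0.01,-0.05,0,0,0,0],[35,-0.01,-0.05,0,0,0,0]]'
python3 -m jog '[[35,-0.01,-0.05,0,0,0,0],[35,-0.01,-0.05,0,0,0,0]]'
```

```text
t: 10.35
ee_pos: [0.5489, -0.0194, 0.0853]
orientation: [-0.002, 0.762, 0.647, 0.002]
wrist_force: [-2.6, 10.8, 7.3]
finger_gap: 0.0379
gripper_force: 41.0
t: 10.6
ee_pos: [0.5488, -0.0198, 0.0852]
orientation: [-0.002, 0.762, 0.647, 0.002]
wrist_force: [-3.1, 11.2, 6.8]
finger_gap: 0.0379
gripper_force: 41.0
```

```bash
python3 -m jog '[[35,-0.01,-0.05,0,0,0,0],[35,-0.01,-0.05,0,0,0,0]]'
python3 -m jog '[[35,-0.01,-0.05,0,0,0,0],[35,-0.01,-0.05,0,0,0,0]]'
```

```text
t: 10.85
ee_pos: [0.5487, -0.0203, 0.0852]
orientation: [-0.002, 0.762, 0.647, 0.002]
wrist_force: [-3.0, 11.1, 7.4]
finger_gap: 0.0379
gripper_force: 41.0
t: 11.1
ee_pos: [0.5487, -0.0207, 0.0853]
orientation: [-0.002, 0.762, 0.647, 0.002]
wrist_force: [-3.6, 11.8, 6.2]
finger_gap: 0.038
gripper_force: 40.9
```

```bash
python3 -m jog '[[35,-0.01,-0.05,0,0,0,0],[35,-0.01,-0.05,0,0,0,0]]'
python3 -m jog '[[35,0,-0.05,0,0,0,0],[35,0,-0.05,0,0,0,0]]'
```

```text
t: 11.35
ee_pos: [0.5486, -0.021, 0.0853]
orientation: [-0.002, 0.762, 0.647, 0.003]
wrist_force: [-2.3, 12.7, 6.8]
finger_gap: 0.0382
gripper_force: 40.8
t: 11.6
ee_pos: [0.5486, -0.0209, 0.0852]
orientation: [-0.002, 0.762, 0.648, 0.003]
wrist_force: [-2.7, 13.2, 6.9]
finger_gap: 0.0379
gripper_force: 40.9
```

The jaw has stopped advancing and the force is rising, so the plate is fully in. Hold briefly, then let go.

```bash
python3 -m jog '[[35,0,0,0,0,0,0],[35,0,0,0,0,0,0],[35,0,0,0,0,0,0]]'
python3 -m jog '[[50,0,0,0,0,0,0],[60,0,0,0,0,0,0],[75,0,0,0,0,0,0],[100,0,0,0,0,0,0],[100,0,0,0,0,0,0]]'
python3 -m jog '[[100,0,0,0,0,0,0],[100,0,0,0,0,0,0],[100,0,0,0,0,0,0]]'
```

```text
t: 11.98
ee_pos: [0.5486, -0.021, 0.0853]
orientation: [-0.002, 0.762, 0.648, 0.003]
wrist_force: [-3.1, 13.7, 6.0]
finger_gap: 0.0382
gripper_force: 40.9
t: 12.6
ee_pos: [0.548, -0.0276, 0.0842]
orientation: [-0.0, 0.763, 0.646, -0.0]
wrist_force: [-0.5, 0.4, -0.3]
finger_gap: 0.0854
gripper_force: 0.0
t: 12.98
ee_pos: [0.5482, -0.0274, 0.0843]
orientation: [0.0, 0.763, 0.646, -0.0]
wrist_force: [-0.2, 0.9, 0.0]
finger_gap: 0.0854
gripper_force: 0.0
```

```bash
python3 -m jog '[[100,0,0.3,2,0,0,0],[100,0,0.3,6,0,0,0],[100,0,0.3,10,0,0,0],[100,0,0.3,14,0,0,0],[100,0,0.3,14.5,0,0,0]]'
python3 -m jog '[[100,0,5,0,0,0,0],[100,0,5,0,0,0,0],[100,0,5,0,0,0,0]]'
python3 - <<'E'
from rig import bot
import cv2,pickle
w=bot.get_image("wrist");cv2.imwrite("pics/w5.png",cv2.resize(w["frame"][150:420,130:430,::-1],None,fx=2,fy=2));pickle.dump(w,open("w5.pkl","wb"))
E
```

```text
t: 13.6
ee_pos: [0.5502, -0.0237, 0.2336]
orientation: [0.002, 0.763, 0.646, 0.002]
wrist_force: [0.1, 1.1, -0.6]
finger_gap: 0.0852
gripper_force: 0.0
t: 13.98
ee_pos: [0.5478, 0.0255, 0.2292]
orientation: [-0.0, 0.763, 0.647, -0.0]
wrist_force: [1.1, -0.9, -0.2]
finger_gap: 0.0856
gripper_force: 0.0
```

View pics/w5.png

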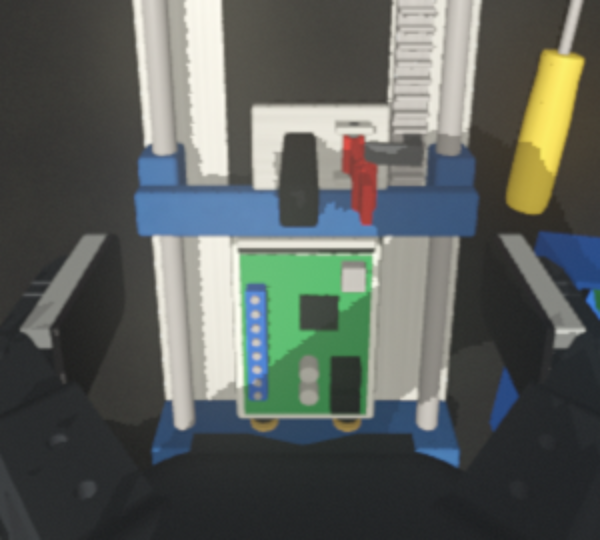

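The unit is square against the stop tips (rows 420), with the plate behind it at row 245. The red lever's top looks closer to the handle than before, so I'll measure whether the pawl is standing on a tooth.

```bash
python3 - <<'E'
import pickle,numpy as np,cv2
from geo import *
a=np.radians(-9.2);ex=np.array([np.cos(a),np.sin(a),0]);ey=np.array([-np.sin(a),np.cos(a),0])
for n,(x0,y0,x1,y1) in(("w1",(270,170,320,225)),("w5",(290,210,325,265))):
    w=pickle.load(open(n+".pkl","rb"));h=cv2.cvtColor(w["frame"],cv2.COLOR_RGB2HSV)
    m=((h[...,1]>130)&((h[...,0]<8)|(h[...,0]>172)))[y0:y1,x0:x1]
    ys,xs=np.nonzero(m);xs+=x0;ys+=y0
    g=(h[...,2]<75)&(h[...,1]<90)
    r0=ys.max()-5; row=np.nonzero(g[r0,xs.min()-50:xs.min()])[0]+xs.min()-50
    R=xs[ys==r0].max(); 
    print(n,"red box",xs.min(),xs.max(),ys.min(),ys.max(),"row",r0,"black",row.min(),row.max(),"red right",R,
      "sep mm",1e3*(onz(w,R+.5,r0,.122)-onz(w,row.min()-.5,r0,.122))@ex, "blackw",1e3*(onz(w,row.max()+.5,r0,.122)-onz(w,row.min()-.5,r0,.122))@ex)
    for z in(.055,.08,.122):print(z,onz(w,(row.min()+row.max())/2,r0,z)@ey)
E
```

```text
w1 red box 288 308 180 218 row 213 black 252 271 red right 307 sep mm 47.93483179470493 blackw 17.118756845662446
0.055 0.11898598022340655
0.08 0.12751621738098093
0.122 0.14184701580570588
w5 red box 302 317 218 261 row 256 black 271 288 red right 315 sep mm 40.05345488834611 blackw 16.021382923178983
0.055 0.03161776323667643
0.08 0.044293447064961744
0.122 0.06558859589648104
```

The lever sits about 8 mm in from released at its top, roughly 0.13 rad, so the pawl is standing on a tooth. The jaw is about 3 mm back from fully pressed. I'll re-grip, ease back 4 mm and let go.

```bash
python3 -m jog '[[100,0.1,-4.3,0,0,0,0],[100,0.1,-4.3,-3,0,0,0],[100,0.1,-4.3,-7,0,0,0],[100,0.1,-4.3,-11,0,0,0],[100,0.1,-4.3,-13,0,0,0]]'
python3 -m jog '[[100,0,0,-1.3,0,0,0],[70,0,0,-1.3,0,0,0],[60,0,0,-1.3,0,0,0],[60,0,0,-1.3,0,0,0]]' 40
python3 -m jog '[[50,0,0,0,0,0,0],[45,0,0,0,0,0,0],[35,0,0,0,0,0,0],[35,0,0,0,0,0,0],[35,0,0,0,0,0,0]]'
```

```text
t: 14.65
ee_pos: [0.5476, -0.0189, 0.0969]
orientation: [-0.001, 0.764, 0.646, -0.002]
wrist_force: [0.3, 0.1, 0.4]
finger_gap: 0.0856
gripper_force: 0.0
t: 15.15
ee_pos: [0.5502, -0.0175, 0.0873]
orientation: [0.001, 0.763, 0.646, 0.001]
wrist_force: [1.3, -0.3, 1.1]
finger_gap: 0.051
gripper_force: 0.6
t: 15.78
ee_pos: [0.5498, -0.0147, 0.0888]
orientation: [-0.0, 0.763, 0.647, 0.001]
wrist_force: [-7.7, 4.6, 18.6]
finger_gap: 0.0381
gripper_force: 38.4
```

```bash
python3 -m jog '[[35,0.01,0.08,0,0,0,0],[35,0.02,0.15,0,0,0,0],[35,0.02,0.15,0,0,0,0]]'
python3 -m jog '[[50,0,0,0,0,0,0],[60,0,0,0,0,0,0],[75,0,0,0,0,0,0],[100,0,0,0,0,0,0],[100,0,0,0,0,0,0]]'
python3 -m jog '[[100,0,0,2,0,0,0],[100,0,0,6,0,0,0],[100,0,0,10,0,0,0],[100,0,2.5,14,0,0,0],[100,0,5,14.5,0,0,0]]'
python3 -m jog '[[100,0,0,0,0,0,0],[100,0,0,0,0,0,0]]'
python3 - <<'E'
from rig import bot
import cv2,pickle
w=bot.get_image("wrist");cv2.imwrite("pics/w6.png",cv2.resize(w["frame"][180:370,190:370,::-1],None,fx=3,fy=3));pickle.dump(w,open("w6.pkl","wb"))
E
python3 - <<'E'
import pickle,numpy as np,cv2
from geo import *
a=np.radians(-9.2);ex=np.array([np.cos(a),np.sin(a),0]);ey=np.array([-np.sin(a),np.cos(a),0])
w=pickle.load(open("w6.pkl","rb"));h=cv2.cvtColor(w["frame"],cv2.COLOR_RGB2HSV)
x0,y0,x1,y1=285,190,335,270
m=((h[...,1]>130)&((h[...,0]<8)|(h[...,0]>172)))[y0:y1,x0:x1]
ys,xs=np.nonzero(m);xs+=x0;ys+=y0
g=(h[...,2]<75)&(h[...,1]<90)
r0=ys.max()-5;row=np.nonzero(g[r0,xs.min()-50:xs.min()])[0]+xs.min()-50;R=xs[ys==r0].max()
print("box",xs.min(),xs.max(),ys.min(),ys.max(),row.min(),row.max(),R,"sep",1e3*(onz(w,R+.5,r0,.122)-onz(w,row.min()-.5,r0,.122))@ex,"ey",onz(w,(row.min()+row.max())/2,r0,.122)@ey)
E
```

```text
t: 16.15
ee_pos: [0.55, -0.0133, 0.0888]
orientation: [-0.0, 0.763, 0.647, 0.001]
wrist_force: [-7.3, 5.2, 19.0]
finger_gap: 0.0381
gripper_force: 38.3
t: 16.77
ee_pos: [0.549, -0.016, 0.0863]
orientation: [-0.0, 0.763, 0.646, -0.0]
wrist_force: [-0.1, -0.5, 0.7]
finger_gap: 0.0852
gripper_force: 0.0
t: 17.4
ee_pos: [0.5513, 0.035, 0.2359]
orientation: [0.002, 0.763, 0.646, 0.003]
wrist_force: [-0.4, 0.4, -0.1]
finger_gap: 0.0855
gripper_force: 0.0
t: 17.65
ee_pos: [0.5491, 0.0332, 0.2315]
orientation: [0.0, 0.763, 0.646, -0.0]
wrist_force: [0.4, -0.7, 0.2]
finger_gap: 0.0851
gripper_force: 0.0
box 301 323 216 259 270 288 322 sep 47.50368705178578 ey 0.07410476788090532
```

View pics/w6.png

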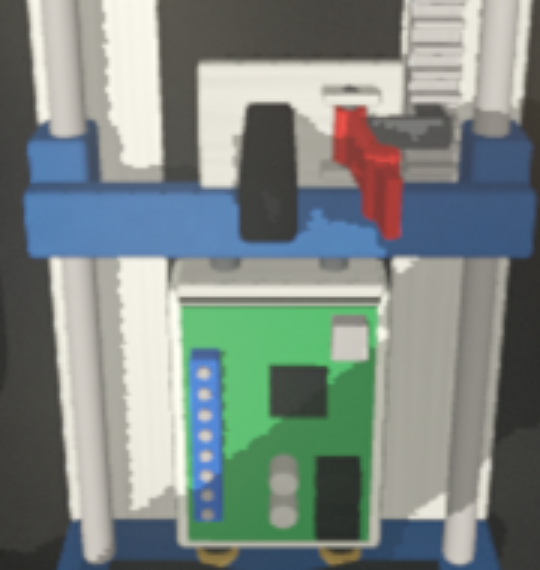

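The lever is back out (separation 47.5 mm against 47.9 mm released), so the pawl is in a notch. The jaw sprung back about 11 mm by my measure, so I need to know the plate is still pressed in. I'll take the same relative view as at the start and compare the plate with the beam.

```bash
python3 -m jog '[[100,0.4,-2.2,0,0,0,0],[100,0.8,-4.5,0,0,0,0],[100,0.8,-4.5,0,0,0,0],[100,0.8,-4.5,0,0,0,0]]'
python3 - <<'E'
from rig import bot
import cv2,pickle,numpy as np
w=bot.get_image("wrist");pickle.dump(w,open("w7.pkl","wb"))
a=pickle.load(open("w1.pkl","rb"))
A=cv2.resize(a["frame"][180:275,225:320,::-1],None,fx=4,fy=5,interpolation=cv2.INTER_LINEAR)
B=cv2.resize(w["frame"][180:275,225:320,::-1],None,fx=4,fy=5,interpolation=cv2.INTER_LINEAR)
cv2.imwrite("pics/cmp.png",np.hstack([A,B]))
for f in(a,w):
    p=f["frame"][200:275,262:280].astype(float).mean(1).round().astype(int); print([f"{200+i}:{c[0]},{c[2]}" for i,c in enumerate(p)][8:65])
E
```

```text
t: 18.2
ee_pos: [0.557, -0.0105, 0.231]
orientation: [-0.0, 0.763, 0.646, -0.0]
wrist_force: [0.1, -0.2, 0.4]
finger_gap: 0.0854
gripper_force: 0.0
['208:97,92', '209:86,86', '210:64,77', '211:62,82', '212:66,94', '213:69,104', '214:70,108', '215:70,108', '216:70,109', '217:70,109', '218:70,114', '219:72,133', '220:77,156', '221:81,166', '222:79,161', '223:78,159', '224:76,152', '225:76,151', '226:74,146', '227:69,132', '228:69,130', '229:68,126', '230:68,128', '231:68,128', '232:67,127', '233:65,118', '234:68,92', '235:101,94', '236:141,129', '237:141,130', '238:138,129', '239:137,128', '240:138,128', '241:136,126', '242:134,125', '243:135,125', '244:136,126', '245:134,124', '246:148,136', '247:177,165', '248:181,169', '249:180,167', '250:149,138', '251:76,71', '252:64,60', '253:68,64', '254:69,65', '255:69,65', '256:69,64', '257:76,71', '258:111,102', '259:153,141', '260:164,151', '261:164,151', '262:165,152', '263:166,153', '264:167,154']
['208:65,79', '209:63,85', '210:67,98', '211:71,109', '212:71,111', '213:71,112', '214:71,112', '215:71,113', '216:71,121', '217:76,150', '218:84,176', '219:82,172', '220:81,170', '221:81,168', '222:78,161', '223:77,160', '224:78,161', '225:76,157', '226:71,142', '227:69,136', '228:69,136', '229:68,136', '230:68,135', '231:73,132', '232:106,125', '233:145,134', '234:143,132', '235:142,132', '236:142,132', '237:142,131', '238:140,130', '239:140,131', '240:141,131', '241:139,130', '242:153,142', '243:184,172', '244:188,175', '245:185,173', '246:168,157', '247:77,73', '248:89,84', '249:184,173', '250:236,224', '251:123,126', '252:83,107', '253:88,111', '254:89,112', '255:89,111', '256:90,112', '257:89,111', '258:90,112', '259:90,111', '260:90,111', '261:90,111', '262:90,111', '263:90,111', '264:90,111']
```

View pics/cmp.png

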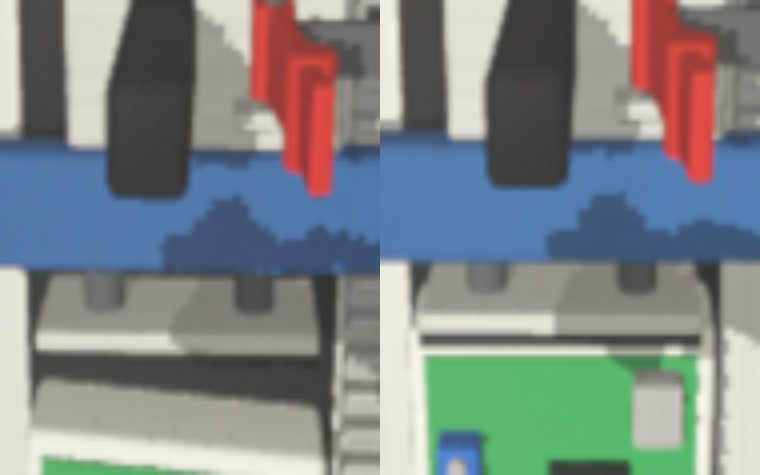

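The two views match: the lever is fully out in both, and the plate sits on the unit's shell with a thin dark line, which is plate shadow at row 247. I'll compute the plate's distance from the beam with the calibration.

```bash
python3 - <<'E'
import pickle,numpy as np
from geo import *
a=np.radians(-9.3);ey=np.array([-np.sin(a),np.cos(a),0])
c=271
E={"w1":(219.2,235.05,246.4,250.45),"w7":(216.8,232.0,242.4,246.5)}
for zb in(.055,.06,.065,.07):
  for n,(h,b,p,q) in E.items():
    w=pickle.load(open(n+".pkl","rb"));f=lambda r,z:1e3*onz(w,c,r,z)@ey
    print(zb,n,"handle-plate",f(h,.122)-f(p,.053),"beam-plate",f(b,zb)-f(p,.053),"handle-beam",f(h,.122)-f(b,zb))
w=pickle.load(open("w7.pkl","rb"))
print("plate ey",1e3*onz(w,c,242.4,.053)@ey,"bottom front",1e3*onz(w,c,246.5,.019)@ey)
for r in(248.7,251):print("unit +y edge z44",1e3*onz(w,c,r,.044)@ey)
E
```

```text
0.055 w1 handle-plate 57.72619911500719 beam-plate 14.701547803602708 handle-beam 43.02465131140448
0.055 w7 handle-plate 55.25683680291668 beam-plate 13.450497243373203 handle-beam 41.806339559543474
0.06 w1 handle-plate 57.72619911500719 beam-plate 16.81043015001289 handle-beam 40.9157689649943
0.06 w7 handle-plate 55.25683680291668 beam-plate 15.518579122266576 handle-beam 39.7382576806501
0.065 w1 handle-plate 57.72619911500719 beam-plate 18.919312496423117 handle-beam 38.80688661858407
0.065 w7 handle-plate 55.25683680291668 beam-plate 17.58666100115997 handle-beam 37.670175801756706
0.07 w1 handle-plate 57.72619911500719 beam-plate 21.02819484283333 handle-beam 36.69800427217386
0.07 w7 handle-plate 55.25683680291668 beam-plate 19.654742880053373 handle-beam 35.602093922863304
plate ey 13.739004713564459 bottom front -7.250288035819067
unit +y edge z44 1.6578695483454124
unit +y edge z44 -1.2922103775993659
```

```bash
python3 - <<'E'
import pickle,numpy as np
from geo import *
a=np.radians(-9.3);ey=np.array([-np.sin(a),np.cos(a),0])
W={n:pickle.load(open(n+".pkl","rb")) for n in("w1","w7")}
f=lambda n,c,r,z:1e3*onz(W[n],c,r,z)@ey
print("handle travel",f("w1",262,219.2,.122)-f("w7",262,216.8,.122),"beam travel",f("w1",271,235.05,.062)-f("w7",271,232,.062),"plate",f("w1",271,246.4,.053)-f("w7",271,242.4,.053))
print("pressed travel",1e3*(np.array([.5616,.0569,0])-[.5486,-.021,0])@ey)
E
```

```text
handle travel 68.1277546267289 beam travel 67.06575531546974 plate 65.75758410071671
pressed travel 78.97690998243397
```

The estimates put plate compression at 1–2.5 mm, which is thin. I'll test it directly by nudging the handle gently towards −y with closed fingers. If gripped it should resist more than the bare 3.5 N friction.

```bash
python3 -m jog '[[0,-0.6,1.5,0,0,0,0],[0,-1.3,3,0,0,0,0],[0,-1.3,3,0,0,0,0],[0,-1.3,3,-3,0,0,0],[0,-1.3,3,-6,0,0,0]]' 20
python3 -m jog '[[0,0,0,-3,0,0,0],[0,0,0,-6,0,0,0],[0,0,0,-8.2,0,0,0],[0,0,0,-8.2,0,0,0]]'
python3 -m jog '[[0,-0.03,-0.2,0,0,0,0],[0,-0.06,-0.4,0,0,0,0],[0,-0.06,-0.4,0,0,0,0],[0,-0.06,-0.4,0,0,0,0]]'
```

```text
t: 18.88
ee_pos: [0.5448, 0.019, 0.171]
orientation: [0.001, 0.763, 0.646, 0.0]
wrist_force: [-0.3, -0.8, 0.7]
finger_gap: 0.0003
gripper_force: 0.0
t: 19.38
ee_pos: [0.5432, 0.0189, 0.088]
orientation: [-0.001, 0.763, 0.646, -0.001]
wrist_force: [0.2, 0.9, 0.2]
finger_gap: 0.0
gripper_force: 0.0
t: 19.88
ee_pos: [0.544, 0.0151, 0.0897]
orientation: [0.0, 0.763, 0.646, 0.0]
wrist_force: [-0.1, 0.3, -0.2]
finger_gap: 0.0003
gripper_force: 0.0
```

```bash
for k in 1; do python3 -m jog '[[0,-0.02,-0.1,0,0,0,0],[0,-0.02,-0.1,0,0,0,0],[0,-0.02,-0.1,0,0,0,0]]'|sed -n '1,2p;4p'; python3 -m jog '[[0,-0.02,-0.1,0,0,0,0],[0,-0.02,-0.1,0,0,0,0],[0,-0.02,-0.1,0,0,0,0]]'|sed -n '1,2p;4p'; python3 -m jog '[[0,-0.02,-0.1,0,0,0,0],[0,-0.02,-0.1,0,0,0,0],[0,-0.02,-0.1,0,0,0,0]]'|sed -n '1,2p;4p'; done
```

```text
t: 20.25
ee_pos: [0.5436, 0.0141, 0.0892]
wrist_force: [-0.1, 0.1, 0.4]
t: 20.62
ee_pos: [0.5435, 0.0141, 0.0893]
wrist_force: [1.9, 4.4, -3.2]
t: 21.0
ee_pos: [0.5435, 0.0138, 0.0893]
wrist_force: [2.2, 7.3, -3.0]
```

The handle holds still at 4.4 N and barely yields at 7.3 N, while a loose jaw would slide at 3.5 N. So the plate is pressing the unit with about 4 N. Backing off and handing in.

```bash
python3 -m jog '[[0,0.1,0.6,0,0,0,0],[0,0.2,1.2,0,0,0,0],[0,0.2,1.2,4,0,0,0],[0,0.2,1.2,9,0,0,0],[0,0.2,1.2,14,0,0,0]]'
python3 -m jog '[[0,0,5,2,0,0,0],[0,0,5,2,0,0,0],[0,0,5,2,0,0,0],[0,0,5,2,0,0,0]]'
python3 - <<'E'
from rig import bot
import cv2,pickle,numpy as np
w=bot.get_image("wrist");f=w["frame"];h=cv2.cvtColor(f,cv2.COLOR_RGB2HSV)
n,l,s,c=cv2.connectedComponentsWithStats((((h[...,1]>130)&((h[...,0]<8)|(h[...,0]>172)))).astype(np.uint8))
print(s[s[:,4]>100])
m=((h[...,0]>45)&(h[...,0]<85)&(h[...,1]>100)).astype(np.uint8)
cs=max(cv2.findContours(m,0,1)[0],key=cv2.contourArea);print(cv2.minAreaRect(cs))
print(bot.job_done())
E
```

```text
t: 21.62
ee_pos: [0.5448, 0.0238, 0.2307]
orientation: [0.0, 0.763, 0.646, -0.0]
wrist_force: [1.4, 0.1, 0.3]
finger_gap: -0.0001
gripper_force: 0.0
t: 22.12
ee_pos: [0.5448, 0.0727, 0.2484]
orientation: [-0.0, 0.764, 0.646, -0.001]
wrist_force: [-0.3, -0.7, -0.1]
finger_gap: -0.0
gripper_force: 0.0
[[     0      0    560    420 234706]
 [   309    242     22     44    494]]
((281.0, 355.5), (33.0, 14.0), 90.0)
the job is handed in; nothing more can be done
None
```

I handed the job in at about 22 s; no verdict came back. By my checks the unit is square against the stops, the lever is released with the pawl in a notch, and the plate grips with about 4 N, judged from a gentle nudge on the handle. The pawl first stood on a tooth, so I squeezed again, eased back and let go.

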